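# Press the triangular antenna board onto its test pins

## Robot

A 6-joint arm with a two-finger parallel gripper is mounted at the origin on the work surface; the furniture and walls round the work are solid. World frame = base frame: x ahead of the robot, y to its left, z up, the work surface at z = 0. Lengths are in mm, angles in rad, forces in N, time in s.
With the tool pointing down it reaches from about 300 to 750 mm from the base axis. Payload 8.5 kg.
Tool frame: the origin (TCP) lies at the very end of the fingers, on their centre line; the grasp point (between the pads) lies 19 mm behind it (ctrl.grip_depth is the z of the grasp point in the tool frame, in mm); z points along the fingers, y is the line along which they close (so a half turn about z gives the same grasp; the last joint's range is limited). The gripper opens to 85 mm and grips with 20 to 120 N. Pads are 22 mm wide; open, the fingers measure 114 mm over their backs; the gripper's body (76 mm by 85 mm) begins 54 mm behind the grasp point. The pads swing forward as they close: fully open they stand 13 mm farther back than shut.
Start: joints at [1.083, 0.381, 1.297, -0, 1.464, -0.215], TCP at [148.178, 529.645, 231.322] pointing down, gripper open.
Joint ranges: [-3.11, 3.11], [-0.89, 2.33], [0.22, 2.48], [-1.42, 4.56], [0.17, 2.85], [-2.88, 2.88]. Speed limits (rad/s): [2.39, 2.39, 3.14, 3.14, 3.14, 3.14].

## Interface

Orientations are given as a unit quaternion [w, x, y, z].
In Python, from rig import ctrl gives the robot as it stands.
- The arm moves only by the tool drive_tool, never from a script. Its arguments are lists of equal length, an entry for each row: "angular": the turn, a rotation vector about the tool's x, y, z in units of 5 degrees (1.0 is 5 degrees), a list of three; "linear": the shift along the tool's x, y, z in units of 25 mm (1.0 is 25 mm), a list of three; "hand": the closure, from 0 (fully open) to 1 (shut). In form: {"angular": [[ax, ay, az], ...], "linear": [[tx, ty, tz], ...], "hand": [hand, ...]}. A call has exactly 10 rows; each row shifts and turns the commanded pose from where the row before left it, along the tool's axes as they then stand; what a row does not reach is not made up. A row lasts 1/8 s, in which the tool goes at most 62.5 mm and 10.7 degrees, less where a joint would pass 70% of its speed; a pose out of reach is approached as far as the arm can. A call is refused whole if a number of a shift passes 1 or a number of a turn 1, either way. A call with a gripper value outside its range is refused whole. The fingers move at their own pace and stop on an object; "force" is the grip in N (left out, the last holds). Time passes only in rows, so rows that do not move let the fingers close, or fill a call up. It gives the time, the measured TCP pose, the force, the opening and the grip force at its end, in the units of the state.
- ctrl.observe(): the state, without advancing time (a new reading comes with each control period).
- ctrl.grab_frame(name): name is "scene" or "side" or "wrist"; returns the picture (400x640x3 uint8, blue, green, red); there is no depth.
- ctrl.camera_info(name): a dict with "vfov" (degrees; the focal length in pixels is half the picture's height over the tangent of half this angle, whatever the lens; pixels are square), "cx", "cy" (the principal point, pixels), "world_to_cam" (4x4, takes a point from world to camera coordinates). Camera axes: x right, y down, z forward; pixel columns grow to the right and rows downward; lengths in mm; the calibration is good to about 2 mm. A picture is of the moment at which its call begins: read the wrist's pose just before it. camera_info takes no time and is no camera call; for the wrist camera it gives the pose at the moment of the call.
- ctrl.close_job(): hands the job in; it is judged then, once.
The state is a dict: "time_s": time; "joint_pos": joint angles; "joint_vel": joint speeds; "joint_efforts": joint torques, N m; "tool_pos": TCP position; "tcp_rot": TCP orientation; "ft_force": force on the tool from outside, world axes, zero at the start; "moment": the same for the moment, N m; "grip_width": finger opening in mm; "finger_force": force on a finger pad.
Only numpy, scipy, OpenCV 4.12 (cv2) and the standard library are available. Lean on these libraries where they do the work, as an engineer would, in place of code of your own. Each camera call takes 0.05 s, during which the arm holds its last target. There are 200 camera calls.

## Task

Three antenna boards lie on spring-loaded test nests; one of the three has a triangular copper patch. With the fingers closed, press lightly with the fingertips on the middle of that triangle so that its board sinks onto the test pins, keep it down for two seconds, then withdraw and let it rise again. Do not touch the other two boards or their nests, lift nothing, and leave everything else on the bench where it lies.

Things in the scene. Friction and masses are not known exactly. Their poses are not given: they have to be found in the camera images.
- nest_a_board: the board with the triangular copper patch: olive plate 134 x 116 x 4 mm with a brass connector on its -x edge (8 mm high); origin at the centre of its underside, x and y along the plate, z up. It lies loose in the shallow pocket of a white sprung tray; its top is 39 mm above the bench at rest
- triangle (a point): the middle of the triangular copper patch, on the top face of its board, 39 mm above the bench at rest
- nest_a_tray (a joint): how far the triangular board's tray is pressed down, m: 0 at rest (top), 0.010 at the lower stop; the board's underside is on the test pins from 0.004 down. A spring pushes it up: it begins to sink at about 2.5 N, takes about 4 N at 0.004 and 6.5 N at 0.010, and rises again by itself when let go
- nest_b_board: one of two boards with a rectangular patch, not to be touched: plate 134 x 110 x 4 mm, origin at the centre of its underside, lying in a nest like the first (top 39 mm above the bench)
- nest_c_board: the other board with a rectangular patch, not to be touched: same size and origin
- nest_a: the triangular board's nest: fixed grey base plate 186 (x) x 136 (y) x 8 mm on four rubber feet, its top 20 mm above the bench; origin on the bench under its centre; four steel guide pins, their tops 44 mm above the bench,, at 79 mm in x and 52 mm in y from the centre; over it, the white tray 172 x 124 mm
- nest_b: the nest under nest_b_board, same make and size, not to be touched
- nest_c: the nest under nest_c_board, same make and size, not to be touched
- spool: solder spool, 54 mm across, 40 mm high, upright; origin under its centre; bystander
- attenuator: black finned attenuator, 20 x 58 x 20 mm, lying; origin under its centre; bystander
- adapter: small brass coaxial adapter, 11 x 28 x 10 mm, lying; origin under its centre; bystander
- screwdriver: red-handled screwdriver, 168 mm long, 25 mm high, lying; origin under its centre; bystander
- tower: small antenna tower of four boards and white corner posts, 69 x 64 x 80 mm; origin under its centre; bystander

How it is judged (in metres and radians):
On the way:
1. the fingertips press the middle of the triangular patch (grasp point within 25 mm of it, seen from above) and keep the board at least 4 mm down for one second (value of joint nest_a_tray above 0.004 m and contact force between the fingers and nest_a_board above 0.5 N and horizontal distance between the grasp point and triangle below 0.025 m), for 1 s.
At the end, for the whole second after the job is handed in: The triangular board has risen again (tray within 1.5 mm of its top stop) and lies flat in its nest, within 6 mm of where it was and at rest; the other boards are within 4 mm and the bystanders within 10 mm of where they were (value of joint nest_a_tray below 0.0015 m and distance of nest_a_board from where it was at the start of the episode below 0.006 m and angle between nest_a_board's own z axis and vertical below 0.05 rad and linear speed of nest_a_board below 0.02 m/s and distance of each of nest_b_board, nest_c_board from where it was at the start of the episode below 0.004 m and distance of each of spool, attenuator, adapter, screwdriver, tower from where it was at the start of the episode below 0.01 m); the robot touches nothing.
It fails at once if the triangular board or its nest is pressed harder than 20 N (contact force between the fingers and nest_a_board above 20 N or contact force between the fingers and nest_a above 20 N).
It fails at once if the triangular board is lifted more than 5 mm above its resting place (z of nest_a_board in the frame of nest_a above 0.04 m).
It fails at once if another board or its nest is touched (contact force between any of the arm, the fingers and nest_b_board above 0.3 N or contact force between any of the arm, the fingers and nest_c_board above 0.3 N or contact force between any of the arm, the fingers and nest_b above 0.3 N or contact force between any of the arm, the fingers and nest_c above 0.3 N).
It fails at once if a bystander is moved more than 10 mm (distance of any of spool, attenuator, adapter, screwdriver, tower from where it was at the start of the episode above 0.01 m).
It also fails if it takes over 38 s, if anything falls off the work surface, if the arm or the gripper's body presses on something with over 40 N, if the wrist force passes 120 N, or if a joint passes its speed limit or range.

## Working session

There is one attempt and no reset: what is moved stays moved. The work goes in short steps, Python scripts to look and compute and a tool call to move; the robot and the scene stay as the last step left them, time stands still between calls to the robot, and variables do not carry over. Pictures are saved under pics/ and viewed, at most 10 in all, crops included, and the job is handed in when it is done.

Besides the shell and the picture viewer there is one more tool, called after "Call:" by a JSON object that holds its "fn" and its "kwargs". drive_tool: Moves the arm, as the interface text tells. Its arguments: {"type":"object","properties":{"angular":{"type":"array","items":{"type":"array","items":{"type":"number"}}},"linear":{"type":"array","items":{"type":"array","items":{"type":"number"}}},"hand":{"type":"array","items":{"type":"number"}},"force":{"type":"number"}},"required":["angular","linear","hand"]}

```bash
mkdir -p pics; python3 - <<'E'
from rig import ctrl
import cv2
for n in("scene","side","wrist"):
    i=ctrl.camera_info(n);f=ctrl.grab_frame(n);cv2.imwrite(f"pics/{n}0.png",f);print(n,i)
s=ctrl.observe();print(s);print(ctrl.grip_depth)
E
```

```text
scene {'vfov': 53.909882508131375, 'cx': 321.9668842947706, 'cy': 198.7494903538868, 'world_to_cam': array([[-8.70905533e-01, -4.91281147e-01,  1.28991045e-02,
         5.48681749e+02],
       [-3.35328145e-01,  5.74846608e-01, -7.46395614e-01,
         1.17496200e+02],
       [ 3.59275087e-01, -6.54365503e-01, -6.65377488e-01,
         8.04798256e+02],
       [ 0.00000000e+00,  0.00000000e+00,  0.00000000e+00,
         1.00000000e+00]])}
side {'vfov': 43.72865831033333, 'cx': 321.4389295750243, 'cy': 203.7519604161823, 'world_to_cam': array([[-9.99233995e-01, -3.88724222e-02, -4.51207334e-03,
         5.36911214e+02],
       [-1.98862486e-02,  6.03692720e-01, -7.96969031e-01,
        -2.92438429e+01],
       [ 3.37040225e-02, -7.96268821e-01, -6.04003315e-01,
         1.25590846e+03],
       [ 0.00000000e+00,  0.00000000e+00,  0.00000000e+00,
         1.00000000e+00]])}
wrist {'vfov': 63.712421217302186, 'cx': 318.40224564857095, 'cy': 203.0249186665536, 'world_to_cam': array([[ 2.69522203e-01,  9.62994125e-01, -3.10704670e-04,
        -5.49385435e+02],
       [ 9.28804738e-01, -2.5
[... 257 characters left out ...]
 array([ 1.08271550e+00,  3.81045079e-01,  1.29804231e+00, -7.92970949e-06,
        1.46356529e+00, -2.15289767e-01]), 'joint_vel': array([ 0.00093778, -0.00280176, -0.00215935,  0.00020768,  0.00080946,
        0.00163292]), 'joint_efforts': array([ 2.23815106e-03, -4.48628926e+01, -2.31342405e+01, -1.24855978e-04,
        3.80931175e-03,  3.44095236e-05]), 'tool_pos': array([148.07674064, 529.46828134, 230.86649266]), 'tcp_rot': array([-1.78879142e-04,  1.35972571e-01,  9.90712460e-01, -4.98932333e-04]), 'ft_force': array([-1.17673061,  0.41810466, -0.18703898]), 'moment': array([0.01508145, 0.00761744, 0.05236157]), 'finger_force': 0.0, 'grip_width': 85.43918618317011}
-18.700000000000003
```

View pics/scene0.png

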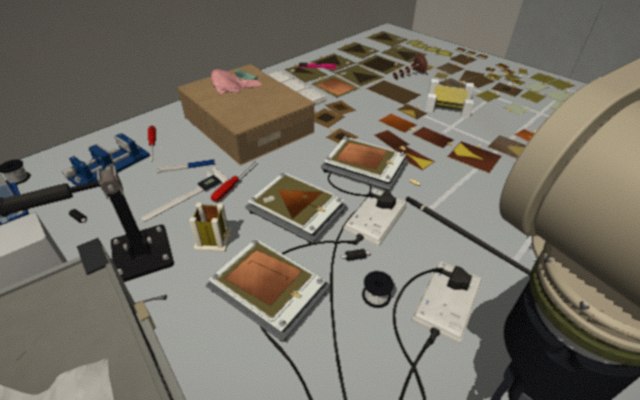

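View pics/side0.png

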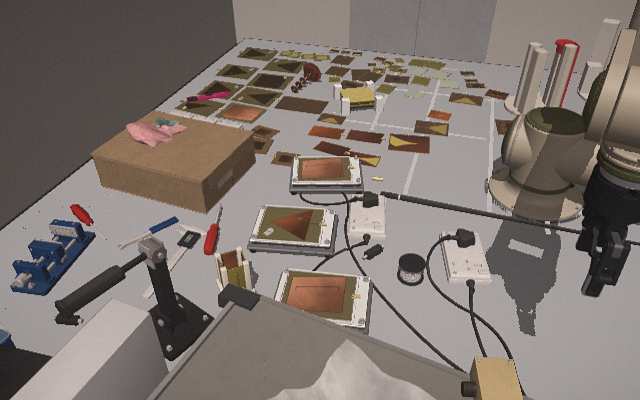

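View pics/wrist0.png

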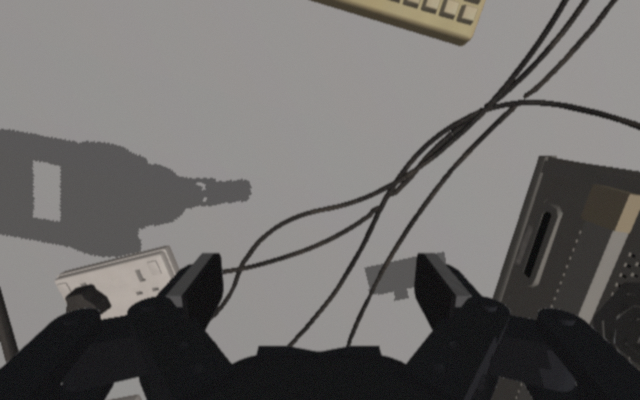

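The triangular board is the middle nest: about (297,203) in the scene picture and (293,228) in the side picture. The rectangular boards are nearer and farther along the same row. I'll enlarge both views.

```bash
python3 - <<'E'
import cv2,numpy as np
a=cv2.imread("pics/scene0.png")[165:245,240:355];b=cv2.imread("pics/side0.png")[195:260,240:345]
a=cv2.resize(a,None,fx=5,fy=5,interpolation=cv2.INTER_CUBIC)[:, :575];b=cv2.resize(b,None,fx=5,fy=5,interpolation=cv2.INTER_CUBIC)
cv2.imwrite("pics/ca.png",a);cv2.imwrite("pics/cb.png",b)
E
```

```text
(no output)
```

View pics/ca.png

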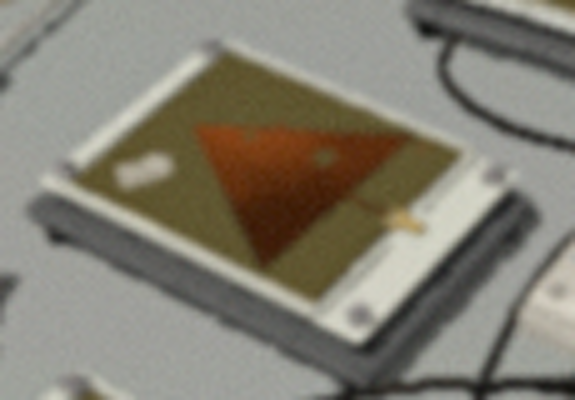

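View pics/cb.png

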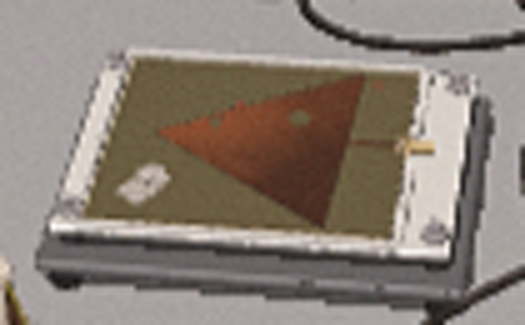

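```bash
cat >h.py <<'E'
from rig import ctrl
import numpy as np
def ray(n,p,z):
    i=ctrl.camera_info(n);f=200/np.tan(np.radians(i["vfov"]/2));M=i["world_to_cam"];R=M[:3,:3];c=-R.T@M[:3,3]
    d=R.T@np.array([(p[0]-i["cx"])/f,(p[1]-i["cy"])/f,1]);return (c+d*(z-c[2])/d[2])[:2]
E
python3 - <<'E'
from h import *
np.set_printoptions(precision=1,suppress=True)
S=np.array([(197,126),(410,137),(263,267),(222,52),(466,153),(318,298),(80,178)])/5+[240,165]
D=np.array([(158,131),(362,73),(322,227),(135,57),(423,73),(393,238),(85,217)])/5+[240,195]
a=np.array([ray("scene",p,39) for p in S]);b=np.array([ray("side",p,39) for p in D])
print(np.c_[a,b]);print(a[:3].mean(0),b[:3].mean(0),a[3:].mean(0),b[3:].mean(0))
for n,p,z in [("side",(326,170),39),("side",(322,298),39),("side",(232,270),40),("side",(411,268),20),("side",(152,250),150),("scene",(108,178),150)]:print(n,p,ray(n,p,z))
E
```

```text
[[636.9 184.2 640.7 185.2]
 [550.2 142.4 552.4 140.3]
 [562.4 245.6 563.6 247. ]
 [656.9 133.7 657.7 131.7]
 [523.3 139.3 524.5 139.3]
 [533.1 249.5 533.3 252.9]
 [661.4 239.1 664.9 244. ]]
[583.2 190.7] [585.6 190.8] [593.7 190.4] [595.1 192. ]
side (326, 170) [526.5 -25.2]
side (322, 298) [520.3 407. ]
side (232, 270) [700.6 340.9]
side (411, 268) [343.  302.7]
side (152, 250) [816.4 406.9]
scene (108, 178) [854.6 421.3]
```

Call:
{"fn": "drive_tool", "kwargs": {"angular": [[0,0,0],[0,0,0],[0,0,0],[0,0,0],[0,0,0],[0,0,0],[0,0,0],[0,0,0],[0,0,0],[0,0,0]], "linear": [[-1,-0.4,0],[-1,-0.4,0],[-1,-0.4,0],[-1,-0.4,0],[-1,-0.4,0],[-1,-0.4,0],[-1,-0.4,0],[-1,-0.4,0],[-1,-0.4,0],[-1,-0.4,0]], "hand": [1,1,1,1,1,1,1,1,1,1], "force": 20}}

```text
time_s: 1.4
tool_pos: [362.5, 365.3, 231.1]
tcp_rot: [-0.0, 0.136, 0.991, -0.0]
ft_force: [-0.6, -0.8, -0.4]
grip_width: 0.3
finger_force: 0.0
```

Call:
{"fn": "drive_tool", "kwargs": {"angular": [[0,0,0],[0,0,0],[0,0,0],[0,0,0],[0,0,0],[0,0,0],[0,0,0],[0,0,0],[0,0,0],[0,0,0]], "linear": [[-1,-0.4,0],[-1,-0.4,0],[-1,-0.4,0],[-1,-0.4,0],[-1,-0.4,0],[-1,-0.4,0],[-1,-0.4,0],[-1,-0.4,0],[-1,-0.4,0],[-0.5,-0.4,0]], "hand": [1,1,1,1,1,1,1,1,1,1]}}

```text
time_s: 2.65
tool_pos: [564.7, 204.7, 230.9]
tcp_rot: [-0.0, 0.136, 0.991, -0.0]
ft_force: [-0.1, 0.7, 0.6]
grip_width: 0.0
finger_force: 0.0
```

```bash
python3 - <<'E'
from h import *
import cv2
from scipy.spatial.transform import Rotation as T
s=ctrl.observe();q=s["tcp_rot"];R=T.from_quat(q,scalar_first=True)
print(s["time_s"],s["tool_pos"],s["ft_force"],s["grip_width"],R.as_matrix().round(3))
print("units",R.inv().apply(np.array([584.5,190.8,39])-s["tool_pos"])/25)
cv2.imwrite("pics/w1.png",ctrl.grab_frame("wrist"))
E
```

```text
2.65 [564.71268338 204.69925885 230.87315986] [-0.07599273  0.74692396  0.59731869] 0.045499382549868274 [[-0.963  0.27  -0.001]
 [ 0.27   0.963 -0.   ]
 [ 0.001 -0.    -1.   ]]
units [-0.91609127 -0.31981006  7.67453954]
```

View pics/w1.png

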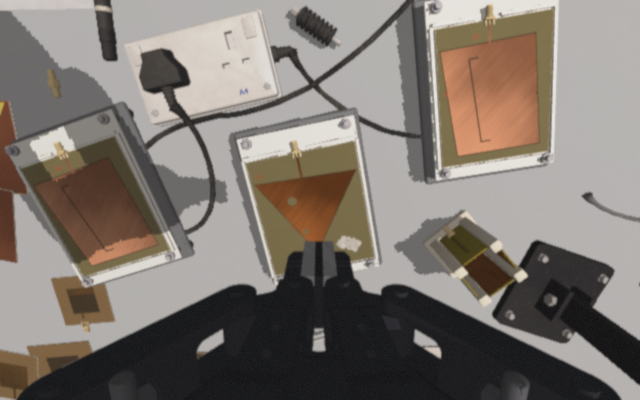

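The wrist view shows the triangular patch under the fingers, with its base corners at (255,185) and (355,171). The fingers are closed and the descent is clear; the tower and magnifier are well off to the right. The tip rests behind the fingers near (319,250), so the offset is consistent.

```bash
python3 - <<'E'
from h import *
for p in [(255,185),(355,171),(349,140),(237,146)]:print(ray("wrist",p,39))
E
```

```text
[550.43956558 137.72481263]
[564.61251731 243.1150319 ]
[532.00706463 244.95365576]
[506.76974916 133.08881628]
```

Call:
{"fn": "drive_tool", "kwargs": {"angular": [[0,0,0],[0,0,0],[0,0,0],[0,0,0],[0,0,0],[0,0,0],[0,0,0],[0,0,0],[0,0,0],[0,0,0]], "linear": [[-0.5,-0.2,0.6],[-0.4,-0.1,0.8],[0,0,1],[0,0,1],[0,0,1],[0,0,1],[0,0,0.8],[0,0,0.6],[0,0,0.3],[0,0,0]], "hand": [1,1,1,1,1,1,1,1,1,1]}}

```text
time_s: 3.95
tool_pos: [583.3, 192.5, 53.6]
tcp_rot: [-0.0, 0.136, 0.991, -0.0]
ft_force: [-0.2, -0.3, -0.2]
grip_width: 0.2
finger_force: 0.0
```

Call:
{"fn": "drive_tool", "kwargs": {"angular": [[0,0,0],[0,0,0],[0,0,0],[0,0,0],[0,0,0],[0,0,0],[0,0,0],[0,0,0],[0,0,0],[0,0,0]], "linear": [[0,0,0.12],[0,0,0.12],[0,0,0.12],[0,0,0.1],[0,0,0.08],[0,0,0.06],[0,0,0.06],[0,0,0.06],[0,0,0.04],[0,0,0.04]], "hand": [1,1,1,1,1,1,1,1,1,1]}}

```text
time_s: 5.2
tool_pos: [583.5, 192.4, 34.0]
tcp_rot: [0.0, 0.136, 0.991, 0.0]
ft_force: [-1.1, -0.0, 4.7]
grip_width: -0.0
finger_force: 2.1
```

Call:
{"fn": "drive_tool", "kwargs": {"angular": [[0,0,0],[0,0,0],[0,0,0],[0,0,0],[0,0,0],[0,0,0],[0,0,0],[0,0,0],[0,0,0],[0,0,0]], "linear": [[0,0,0.03],[0,0,0.03],[0,0,0],[0,0,0],[0,0,0],[0,0,0],[0,0,0],[0,0,0],[0,0,0],[0,0,0]], "hand": [1,1,1,1,1,1,1,1,1,1]}}

```text
time_s: 6.45
tool_pos: [583.4, 192.4, 32.3]
tcp_rot: [0.0, 0.136, 0.991, 0.0]
ft_force: [-1.8, -0.1, 4.9]
grip_width: 0.0
finger_force: 2.4
```

Call:
{"fn": "drive_tool", "kwargs": {"angular": [[0,0,0],[0,0,0],[0,0,0],[0,0,0],[0,0,0],[0,0,0],[0,0,0],[0,0,0],[0,0,0],[0,0,0]], "linear": [[0,0,0],[0,0,0],[0,0,0],[0,0,0],[0,0,0],[0,0,0],[0,0,0],[0,0,0],[0,0,0],[0,0,0]], "hand": [1,1,1,1,1,1,1,1,1,1]}}

```text
time_s: 7.7
tool_pos: [583.5, 192.4, 32.3]
tcp_rot: [0.0, 0.136, 0.991, 0.0]
ft_force: [-0.5, 0.8, 5.1]
grip_width: -0.1
finger_force: 2.4
```

```bash
python3 - <<'E'
from h import *
import cv2
s=ctrl.observe();print(s["time_s"],s["tool_pos"],s["ft_force"])
f=ctrl.grab_frame("side")[195:260,240:345];g=cv2.imread("pics/side0.png")[195:260,240:345]
cv2.imwrite("pics/press.png",cv2.resize(np.vstack([g,f]),None,fx=4,fy=4,interpolation=cv2.INTER_CUBIC))
E
```

```text
7.7 [583.45094717 192.42526377  32.33410735] [-0.45719628  0.84452357  5.07746164]
```

View pics/press.png

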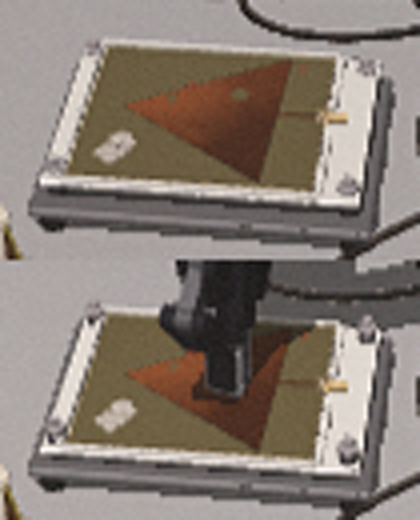

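The tray is clearly down, with the pins standing proud and the fingertips on the middle of the triangle at about (228,390) in the crop. It has been held for over 2 s, so I'll withdraw slowly at first.

Call:
{"fn": "drive_tool", "kwargs": {"angular": [[0,0,0],[0,0,0],[0,0,0],[0,0,0],[0,0,0],[0,0,0],[0,0,0],[0,0,0],[0,0,0],[0,0,0]], "linear": [[0,0,-0.06],[0,0,-0.06],[0,0,-0.08],[0,0,-0.1],[0,0,-0.12],[0,0,-0.2],[0,0,-0.5],[0,0,-1],[0,0,-1],[0,0,-1]], "hand": [1,1,1,1,1,1,1,1,1,1]}}

```text
time_s: 9.0
tool_pos: [583.4, 192.4, 137.0]
tcp_rot: [0.0, 0.136, 0.991, 0.0]
ft_force: [-1.1, -0.5, -0.4]
grip_width: -0.1
finger_force: 0.0
```

Call:
{"fn": "drive_tool", "kwargs": {"angular": [[0,0,0],[0,0,0],[0,0,0],[0,0,0],[0,0,0],[0,0,0],[0,0,0],[0,0,0],[0,0,0],[0,0,0]], "linear": [[0,0,-1],[0,0,-0.6],[0,0,-0.3],[0,0,0],[0,0,0],[0,0,0],[0,0,0],[0,0,0],[0,0,0],[0,0,0]], "hand": [1,1,1,1,1,1,1,1,1,1]}}

```text
time_s: 10.25
tool_pos: [583.4, 192.4, 182.8]
tcp_rot: [0.0, 0.136, 0.991, 0.0]
ft_force: [-0.7, -0.2, 0.6]
grip_width: 0.1
finger_force: 0.0
```

```bash
python3 - <<'E'
from h import *
import cv2
f=ctrl.grab_frame("side")[150:330,180:400];g=cv2.imread("pics/side0.png")[150:330,180:400]
cv2.imwrite("pics/after.png",cv2.resize(np.hstack([g,f]),None,fx=1.8,fy=1.8,interpolation=cv2.INTER_CUBIC))
E
```

```text
(no output)
```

View pics/after.png

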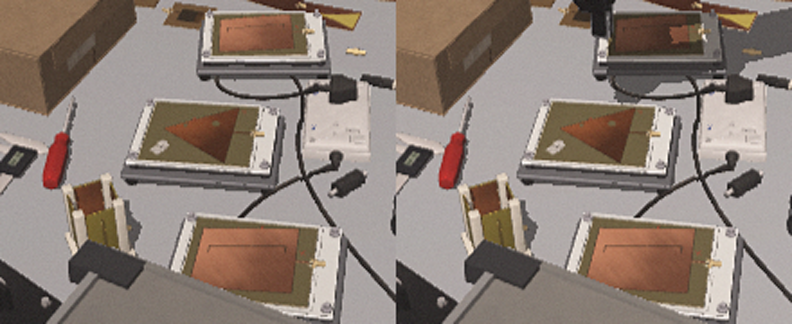

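The right half (after) matches the left (before): the board is back up at about (600,138), and nothing else has moved.

```bash
python3 -c "
from rig import ctrl
print(ctrl.close_job())"
```

```text
the job is handed in; nothing more can be done
None
```

I pressed the middle of the triangular patch with about 5 N, held its board roughly 6.7 mm down for over 2 s, then withdrew; it rose back, nothing else in view had moved, and the job is handed in (no verdict was returned).

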